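Put away the setter's tools

ROBOT

A 6-joint arm with a two-finger parallel gripper is mounted at the origin on the work surface. World frame = base frame: x ahead of the robot, y to its left, z up, the work surface at z = 0. Lengths are in m, angles in degrees, forces in N, time in s.
With the tool pointing down it reaches from about 0.4 to 0.825 m from the base axis. Payload 7 kg.
Tool frame: the origin (TCP) lies midway between the tips of the shut fingers; the grasp point (between the pads) lies 19 mm behind it; z points along the fingers, y is the line along which they close (so a half turn about z gives the same grasp; the last joint's range is limited). The gripper opens to 88 mm and grips with 3 to 60 N. Pads are 19 mm wide; open, the fingers measure 130 mm over their backs; the gripper's body (78 mm by 193 mm) begins 47 mm behind the grasp point.
Start: joints at [-59.582, 20.546, 0.682, 0, -70.136, -16.507], TCP at [0.162, -0.655, 0.227] pointing down, gripper open.
Joint ranges: [-176.03, 176.03], [-82.01, 121.73], [-58.28, 71.71], [-173.87, 95.51], [-174.79, -0.11], [-173.66, 173.66]. Speed limits (degrees/s): [136.94, 136.94, 172.46, 180, 180, 180].

INTERFACE

Orientations are given as [roll, pitch, yaw] about the fixed x, y, z axes, in that order (R = Rz(yaw) Ry(pitch) Rx(roll)).
In Python, from plant import ctrl gives the robot as it stands. The module is installed in compiled form; this text tells all that it offers.
- The arm moves only by the tool send_rows, never from a script. Its argument "plan" is a list that holds one entry, the list of rows, each a list of 6 numbers: the shift along the tool's x, y, z in cm, then the turn, a rotation vector about the tool's x, y, z in degrees. A call has 1 to 8 rows; each row is the pose to reach, as a shift and turn from the pose commanded when the call began, along the tool's axes at that moment; what a row does not reach only later rows make up. A row lasts 1/12 s, in which the tool goes at most 41.7 mm and 7.16 degrees, less where a joint would pass 70% of its speed; a pose out of reach is approached as far as the arm can. A call with a gripper value outside its range is refused whole. "fingers" is the opening, from 0 (shut) to 1 (fully open), set as the call begins (left out, the last holds). The fingers move at their own pace and stop on an object; the grip force is fixed at half the most. Time passes only in rows, so rows that repeat a pose let the fingers close. It gives the time, the measured TCP pose, the force, the opening and the grip force at its end, in the units of the state.
- ctrl.get_obs(): the state, without advancing time (a new reading comes with each control period).
- ctrl.snapshot(name): name is "scene" or "top"; returns a dict with "img" (384x512x3 uint8, red, green, blue), "K" (3x3 intrinsics, pixels), "pose" (4x4, takes a point from camera to world coordinates). Camera axes: x right, y down, z forward; pixel columns grow to the right and rows downward; lengths in m; the calibration is good to about 2 mm. A picture is of the moment at which its call begins. There is no depth.
- ctrl.close_job(): hands the job in; it is judged then, once.
The state is a dict: "clock": time; "joint_pos": joint angles; "qvel": joint speeds; "tau": joint torques, N m; "tool_pos": TCP position; "orientation": TCP orientation; "force": force on the tool from outside, world axes, zero at the start; "moment": the same for the moment, N m; "opening": finger opening in m; "gripper_force": force on a finger pad.
Only numpy, scipy, OpenCV 4.12 (cv2) and the standard library are available. Lean on these libraries where they do the work, as an engineer would, in place of code of your own. Each camera call takes 0.05 s, during which the arm holds its last target. There are 200 camera calls.

TASK

Clear the jeweller's bench by putting its five loose steel tools where each kind belongs: lay both punches flat in the long narrow tray, stand both collet nuts upright in the round dish, and set the dapping block, top side still up, in the square tray. Each tool must rest on the floor of its tray or dish, not on a rim or on another tool. Leave the small glass jar where it stands.

Things in the scene. Friction and masses are not known exactly. Their poses are not given: they have to be found in the camera images.
- ball_punch: Steel punch lying flat, 92 mm long: a 14 x 14 mm square dark shank in the middle 44 mm, a 10 mm round striking stem at its -x end and a slim neck ending in an 13 mm ball at its +x end. About 80 g. Origin at the centre of the shank (7 mm above what it lies on), which is where to grip it, across y; x runs along it.
- chisel_punch: Steel punch lying flat, 92 mm long: a 14 x 14 mm square dark shank in the middle 44 mm, a 10 mm round striking stem at its -x end and an 11 mm square neck thinning to a 4 mm thick blade at its +x end. About 80 g. Origin at the centre of the shank (7 mm above what it lies on), which is where to grip it, across y; x runs along it.
- slim_collet: Steel collet nut standing upright: a knurled round body 26 mm in diameter up to 29 mm high, carrying a narrower cone that tapers upwards, 48 mm high in all. About 120 g. Origin at the centre of its underside, z up its axis.
- stout_collet: Steel collet nut standing upright: a knurled round body 36 mm in diameter up to 22 mm high, carrying a narrower cone that tapers upwards, 36 mm high in all. About 170 g. Origin at the centre of its underside, z up its axis.
- dapping_block: Steel dapping block, 40 x 40 mm and 34 mm high, with four round dimples of different sizes in its top. About 380 g. Origin at the centre of its underside, z up, x and y square to its sides.
- long_tray: Long narrow open wooden tray, fixed to the bench: outside 92 (x) x 208 (y) x 16 mm high, walls and floor 4 mm thick (inside 84 x 200 mm), so the two punches fit lengthwise end to end. Origin at the centre of its underside, y along its length.
- round_dish: Round open aluminium dish, fixed to the bench: 142 mm outside diameter at the rim, 16 mm high, walls and floor 4 mm thick (about 130 mm clear inside). Origin at the centre of its underside.
- square_tray: Square open wooden tray, fixed to the bench: outside 122 x 122 x 16 mm high, walls and floor 4 mm thick (inside 114 x 114 mm). Origin at the centre of its underside, x and y square to its sides.
- glass_jar: Small amber glass jar with a black cap, 42 mm in diameter and 40 mm high, standing loose among the tools; not to be moved. Origin at the centre of its underside.

How it is judged (in metres and radians):
At the end, for the whole second after the job is handed in: On the floor of their own tray or dish, released and at rest: both punches level (centre within 38 mm across, 85 mm along), both collets upright within 0.12 rad (within 57 mm of the middle), the block upright (within 40 mm each way); the jar within 20 mm of its start (x of ball_punch in the frame of long_tray between -0.038 and 0.038 m and y of ball_punch in the frame of long_tray between -0.085 and 0.085 m and z of each of ball_punch, chisel_punch in the frame of long_tray below 0.0145 m and angle between ball_punch's own x axis and vertical between 1.45 and 1.69 rad and x of chisel_punch in the frame of long_tray between -0.038 and 0.038 m and y of chisel_punch in the frame of long_tray between -0.085 and 0.085 m and angle between chisel_punch's own x axis and vertical between 1.45 and 1.69 rad and horizontal distance between each of slim_collet, stout_collet and round_dish below 0.057 m and z of each of slim_collet, stout_collet in the frame of round_dish below 0.008 m and angle between each of slim_collet, stout_collet, dapping_block's own z axis and vertical below 0.12 rad and x of dapping_block in the frame of square_tray between -0.04 and 0.04 m and y of dapping_block in the frame of square_tray between -0.04 and 0.04 m and z of dapping_block in the frame of square_tray below 0.008 m and linear speed of each of ball_punch, chisel_punch, slim_collet, stout_collet, dapping_block below 0.02 m/s and angular speed of each of ball_punch, chisel_punch, slim_collet, stout_collet, dapping_block below 0.3 rad/s and distance of glass_jar from where it was at the start of the episode below 0.02 m); the robot touches nothing.
It fails at once if the glass jar is knocked over, lifted or shoved more than 20 mm (distance of glass_jar from where it was at the start of the episode above 0.02 m or angle between glass_jar's own z axis and vertical above 0.3 rad).
It also fails if it takes over 112 s, if anything falls off the work surface, if the arm or the gripper's body presses on something with over 40 N, if the wrist force passes 120 N, or if a joint passes its speed limit or range.

## Working session

There is one attempt and no reset: what is moved stays moved. The work goes in short steps, Python scripts to look and compute and a tool call to move; the robot and the scene stay as the last step left them, time stands still between calls to the robot, and variables do not carry over. Pictures are saved under pics/ and viewed, at most 14 in all, crops included, and the job is handed in when it is done.

Besides the shell and the picture viewer there is one more tool, called after "Request:" as a command line: name --argument value ..., lists and objects as JSON in quotes. send_rows: Moves the arm, as the interface text tells. Its arguments: {"type":"object","properties":{"plan":{"type":"array","items":{"type":"array","items":{"type":"array","items":{"type":"number"}}}},"fingers":{"type":"number"}},"required":["plan"]}

```bash
mkdir -p pics; python3 - <<'E'
from plant import ctrl
import cv2,numpy as np
for n in("top","scene"):
    s=ctrl.snapshot(n); cv2.imwrite(f"pics/{n}0.png",cv2.resize(s["img"][:,:,::-1],(800,600),interpolation=cv2.INTER_CUBIC)); print(n,s["K"].round(1).tolist(),s["pose"].round(4).tolist())
    np.savez(f"{n}0.npz",**s)
print({k:np.round(v,3).tolist() for k,v in ctrl.get_obs().items()})
E
```

```text
top [[358.4, 0.0, 256.0], [0.0, 358.4, 186.9], [0.0, 0.0, 1.0]] [[-0.0059, -0.9789, 0.204, 0.3249], [-1.0, 0.0064, 0.0017, -0.0115], [-0.003, -0.204, -0.979, 0.8528], [0.0, 0.0, 0.0, 1.0]]
scene [[411.8, 0.0, 253.9], [0.0, 411.8, 194.6], [0.0, 0.0, 1.0]] [[-0.6011, 0.6439, -0.4733, 0.9057], [0.799, 0.4725, -0.3719, 0.3357], [-0.0158, -0.6018, -0.7985, 0.732], [0.0, 0.0, 0.0, 1.0]]
{'clock': 0.1, 'joint_pos': [-59.583, 20.588, 0.64, -0.016, -70.135, -16.506], 'qvel': [0.113, -0.069, 0.18, 0.017, 0.006, 0.017], 'tau': [-0.001, -58.416, 29.375, 7.015, 0.01, -0.0], 'tool_pos': [0.162, -0.655, 0.226], 'orientation': [179.917, -0.009, -166.094], 'force': [-0.389, -0.412, -0.368], 'moment': [-0.024, -0.01, -0.05], 'gripper_force': 0.0, 'opening': 0.088}
```

View pics/top0.png

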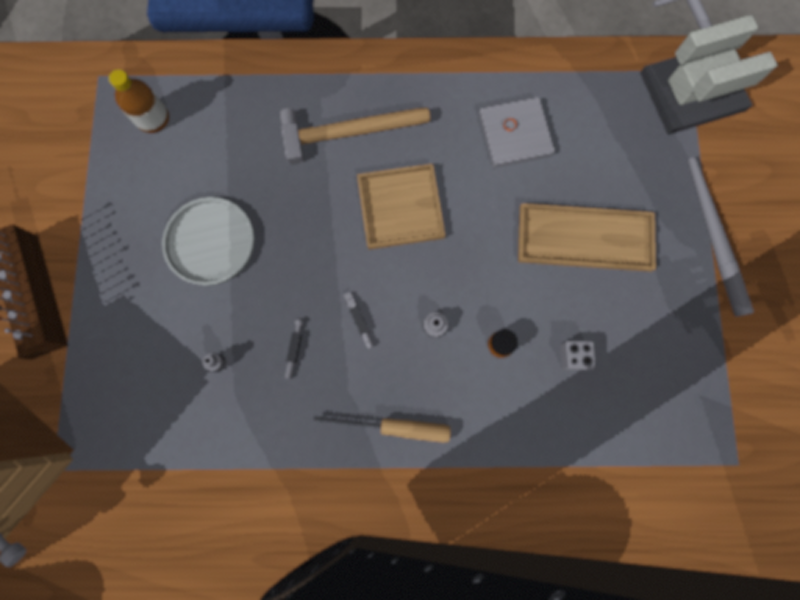

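View pics/scene0.png

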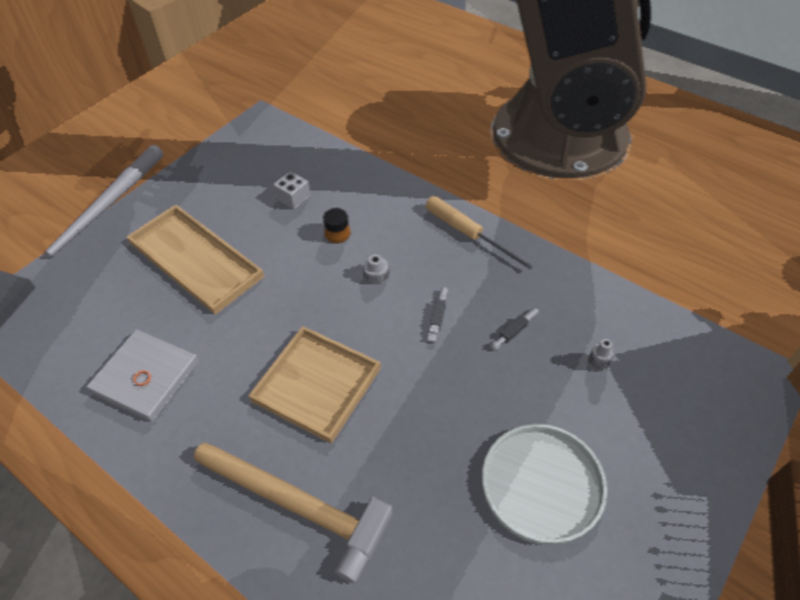

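The top view (800x600) shows the slim collet at (213,361), the punches at (296,348) and (359,320), and the stout collet at (435,324). The jar is at (503,343), the block at (580,354), the dish at (209,240), the square tray at (401,205) and the long tray at (587,236). The punches' type still has to be worked out, so I'll zoom in.

```bash
cat > h.py <<'E'
import numpy as np,cv2
def ray(s,uv,z):
    K,P=s["K"],s["pose"]; d=P[:3,:3]@np.linalg.solve(K,[uv[0],uv[1],1.]); c=P[:3,3]
    return (c+d*(z-c[2])/d[2])[:2]
def crop(img,x0,y0,x1,y1,f,name):
    c=cv2.resize(img[y0:y1,x0:x1,::-1],None,fx=f,fy=f,interpolation=cv2.INTER_CUBIC)
    for x in range((x0+9)//10*10,x1,10): cv2.putText(c,str(x),(int((x+.5-x0)*f),10),0,.35,(0,255,255),1);cv2.line(c,(int((x+.5-x0)*f),12),(int((x+.5-x0)*f),18),(0,255,255),1)
    for y in range((y0+9)//10*10,y1,10): cv2.putText(c,str(y),(0,int((y+.5-y0)*f)),0,.35,(0,255,255),1);cv2.line(c,(25,int((y+.5-y0)*f)),(31,int((y+.5-y0)*f)),(0,255,255),1)
    cv2.imwrite(name,c)
E
python3 - <<'E'
from h import *
s=np.load("top0.npz");im=s["img"]
a=cv2.convertScaleAbs(im,alpha=1.6)
p=[a[180:250,120:250],a[180:250,265:395]]
crop(a,120,180,250,250,6,"pics/a.png");crop(a,265,180,395,250,6,"pics/b.png")
t=np.load("scene0.npz");crop(cv2.convertScaleAbs(t["img"],alpha=1.4),265,175,400,245,5.9,"pics/c.png")
hsv=cv2.cvtColor(im,cv2.COLOR_RGB2HSV)
m=cv2.inRange(hsv,(8,70,60),(28,255,255));m[:100]=0;m[180:]=0;m[:,:220]=0;m[:,430:]=0
for c in cv2.findContours(m,0,2)[0]:
    if cv2.contourArea(c)>400:
        pts=np.array([ray(s,q,.016) for q in c[:,0]]);r=cv2.minAreaRect((pts*1000).astype(np.float32));print("wood",cv2.boundingRect(c),np.round(r[0],1),np.round(r[1],1),r[2])
m=cv2.inRange(im,(125,125,125),(255,255,255));m[:110]=0;m[190:]=0;m[:,180:]=0
for c in cv2.findContours(m,0,2)[0]:
    if cv2.contourArea(c)>400:
        pts=np.array([ray(s,q,.016) for q in c[:,0]]);print("dish",cv2.boundingRect(c),cv2.minEnclosingCircle((pts*1000).astype(np.float32)),cv2.fitEllipse((pts*1000).astype(np.float32)))
E
```

```text
wood (332, 130, 88, 44) [ 586.7 -300.9] [211.4  96.5] 85.47798919677734
wood (229, 105, 56, 54) [639.5 -11.2] [125.5 123.1] 8.17238712310791
dish (104, 126, 57, 57) ((584.4052124023438, 291.28375244140625), 71.1850357055664) ((584.4119873046875, 290.9464416503906), (137.176513671875, 139.80104064941406), 77.82605743408203)
```

View pics/a.png

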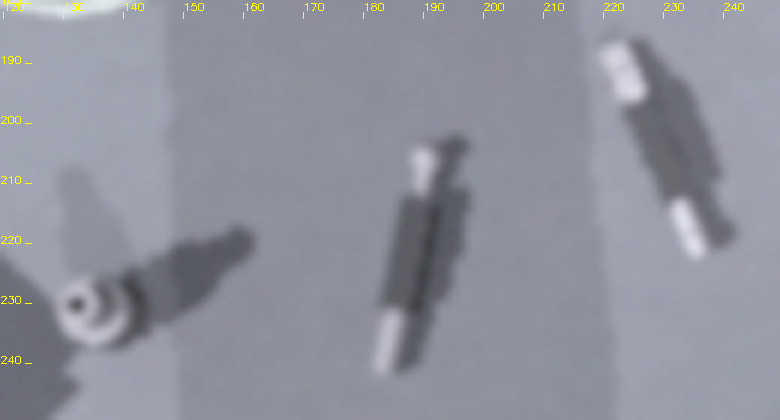

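View pics/b.png

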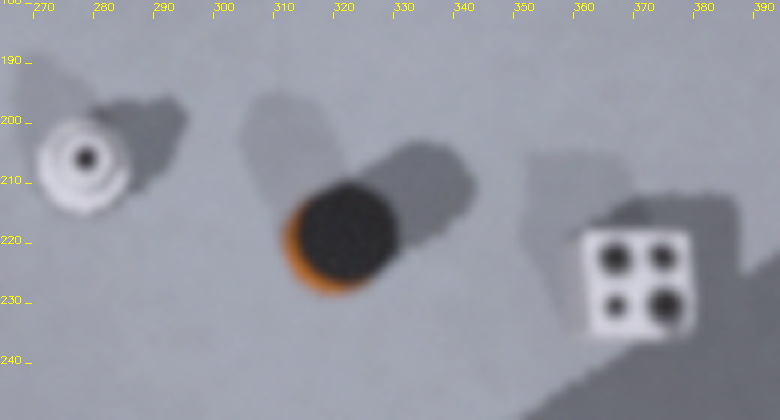

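View pics/c.png

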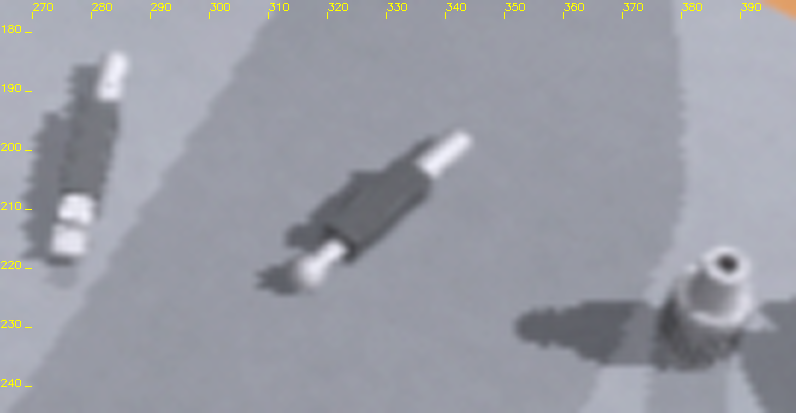

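The crops identify the punches: the ball punch is the left one (top pixels: ball end (190.2,204), stem end (183.2,241.5)) and the chisel is the right one (blade end (221.5,186.7), stem end (235.8,222.3)). The hole tops are at (132.2,230.3) for the slim collet and (278.8,205.8) for the stout one. The block's dimple centre is (371.2,226.3) and the jar cap (322.3,218.2).

```bash
python3 - <<'E'
from h import *
T=np.load("top0.npz");S=np.load("scene0.npz")
f=lambda x,y:((x)/5.9+265-.5,y/5.9+175-.5); g=lambda x,y:((x+.5)/1.5625-.5,(y+.5)/1.5625-.5)
D={"ballTip":(T,(190.2,204),.007,S,f(308,270)),"ballStem":(T,(183.2,241.5),.007,S,f(468,137)),
"ballShank":(T,(187,221.5),.012,S,f(378,210)),
"chTip":(T,(221.5,186.7),.007,S,f(68,254)),"chStem":(T,(235.8,222.3),.007,S,f(119,55)),"chShank":(T,(228.8,204.8),.012,S,f(90,147)),
"slim":(T,(132.2,230.3),.048,S,f(727,263)),"stout":(T,(278.8,205.8),.036,S,g(376,259)),
"block":(T,(371.2,226.3),.034,S,g(291,182)),"jar":(T,(322.3,218.2),.04,S,g(336,215))}
for k,(a,u,z,b,v) in D.items(): print(k,(ray(a,u,z)*1000).round(1),(ray(b,v,z)*1000).round(1))
P=lambda x,y:ray(T,(265+x/6-.5,180+y/6-.5),.034)*1000
print([np.round(P(*q)-P(*r)).tolist() for q,r in(((616,257),(663,256)),((616,306),(665,305)),((616,257),(616,306)),((663,256),(665,305)),((583,232),(690,232)),((690,232),(693,336)))])
E
```

```text
ballTip [460.6 147.4] [451.9 145. ]
ballStem [372. 161.] [366.6 161.5]
ballShank [418.3 152.7] [418.1 152.9]
chTip [502.4  73.2] [496.8  72.3]
chStem [416.2  38.2] [410.9  35.6]
chShank [457.3  54.8] [456.2  53.5]
slim [395.3 267.8] [392.  267.2]
stout [450.5 -62.3] [446.  -61.5]
block [ 402.2 -272.1] [ 397. -272.]
jar [ 420.7 -160.4] [ 415.2 -162. ]
[[-0.0, 18.0], [-0.0, 19.0], [19.0, -1.0], [19.0, -1.0], [0.0, 41.0], [39.0, -2.0]]
```

```bash
cat > plan.py <<'E'
# prints rounded tool-frame moves along waypoints (x,y,z mm, yaw deg), starting from the current pose
import numpy as np,sys
from plant import ctrl
def go(wps,start=None):
    if start is None:
        o=ctrl.get_obs(); p=np.array(o["tool_pos"])*1000; yaw=o["orientation"][2]; yaw-=360*(yaw>90)
    else: p=np.array(start[:3],float); yaw=start[3]
    for x,y,z,w in wps:
        c,s=np.cos(np.radians(yaw)),np.sin(np.radians(yaw)); R=np.array([[c,s,0],[s,-c,0],[0,0,-1]])
        d=np.round(R.T@(np.array([x,y,z])-p)/10,1); t=np.round(2*(yaw-w))/2
        p=p+R@d*10; yaw-=t
        print(d.tolist(),"rz",t," ->",p.round(1),round(yaw,1),"rows>=%d"%max(np.ceil(np.linalg.norm(d)/4.17),np.ceil(abs(t)/7.16)))
E
python3 -c "
from plan import *
go([(399.5,-272,120,-181.5),(399.5,-272,8,-181.5),(399.5,-272,120,-181.5),(638,-11,120,-172),(638,-11,13.5,-172),(638,-11,120,-172)])"
```

```text
[-32.2, 31.5, 10.6] rz 15.5  -> [ 399.  -271.7  119.7] -181.6 rows>=12
[-0.1, -0.0, 11.2] rz -0.0  -> [ 400.  -271.7    7.7] -181.6 rows>=3
[0.0, -0.0, -11.2] rz -0.0  -> [ 400.  -271.7  119.7] -181.6 rows>=3
[-23.1, 26.7, -0.0] rz -9.5  -> [638.3 -11.2 119.7] -172.1 rows>=9
[0.0, 0.0, 10.6] rz -0.0  -> [638.3 -11.2  13.7] -172.1 rows>=3
[0.0, 0.0, -10.6] rz -0.0  -> [638.3 -11.2 119.7] -172.1 rows>=3
```

Request:
send_rows --plan '[[[-3, 3, 1, 0, 0, 0], [-5.5, 5.5, 2, 0, 0, 0], [-8, 8, 3, 0, 0, 0], [-10.5, 10.5, 4, 0, 0, 0], [-13, 13, 5, 0, 0, 0], [-16, 16, 5, 0, 0, 0], [-16, 16, 5, 0, 0, 0], [-16, 16, 5, 0, 0, 0]]]' --fingers 1

```text
clock: 0.77
tool_pos: [0.2803, -0.4598, 0.1767]
orientation: [-180.0, 0.0, -165.9]
force: [0.6, -0.7, 0.2]
opening: 0.0878
gripper_force: 0.0
```

Request:
send_rows --plan '[[[-3, 3, 1, 0, 0, 3], [-5.5, 5.5, 2, 0, 0, 6], [-8, 8, 3, 0, 0, 9], [-10.5, 10.5, 4, 0, 0, 12], [-13, 13, 5, 0, 0, 15], [-16.2, 15.5, 5.6, 0, 0, 15.5], [-16.2, 15.5, 5.6, 0, 0, 15.5], [-16.2, 15.5, 5.6, 0, 0, 15.5]]]'

```text
clock: 1.43
tool_pos: [0.4001, -0.2713, 0.1203]
orientation: [-180.0, -0.0, 178.6]
force: [0.8, -0.6, -0.1]
opening: 0.0879
gripper_force: 0.0
```

Request:
send_rows --plan '[[[0, 0, 2, 0, 0, 0], [0, 0, 4, 0, 0, 0], [0, 0, 6, 0, 0, 0], [0, 0, 8, 0, 0, 0], [0, 0, 9.5, 0, 0, 0], [0, 0, 10.6, 0, 0, 0], [0, 0, 11.2, 0, 0, 0], [0, 0, 11.2, 0, 0, 0]]]'

```text
clock: 2.1
tool_pos: [0.3977, -0.273, 0.0074]
orientation: [180.0, -0.1, 178.3]
force: [0.2, -0.1, 0.2]
opening: 0.0875
gripper_force: 0.0
```

Request:
send_rows --plan '[[[0, 0, 0, 0, 0, 0], [0, 0, 0, 0, 0, 0], [0, 0, 0, 0, 0, 0], [0, 0, 0, 0, 0, 0], [0, 0, 0, 0, 0, 0], [0, 0, 0, 0, 0, 0], [0, 0, 0, 0, 0, 0], [0, 0, 0, 0, 0, 0]]]' --fingers 0

```text
clock: 2.77
tool_pos: [0.3992, -0.2719, 0.0087]
orientation: [180.0, 0.0, 178.4]
force: [0.6, 2.3, 0.7]
opening: 0.0398
gripper_force: 11.4
```

Request:
send_rows --plan '[[[0, 0, 0, 0, 0, 0], [0, 0, 0, 0, 0, 0], [0, 0, -1, 0, 0, 0], [0, 0, -3, 0, 0, 0], [0, 0, -5, 0, 0, 0], [0, 0, -7, 0, 0, 0], [0, 0, -9, 0, 0, 0], [0, 0, -11.2, 0, 0, 0]]]'

```text
clock: 3.43
tool_pos: [0.3979, -0.2716, 0.1205]
orientation: [179.9, -0.1, 178.4]
force: [0.6, -0.2, -3.8]
opening: 0.0395
gripper_force: 30.0
```

Request:
send_rows --plan '[[[-1, 1.2, 0, 0, 0, 0], [-3, 3.5, 0, 0, 0, 0], [-5, 5.8, 0, 0, 0, 0], [-7, 8.1, 0, 0, 0, 0], [-9, 10.4, 0, 0, 0, 0], [-11, 12.7, 0, 0, 0, 0], [-11.5, 13.3, 0, 0, 0, 0], [-11.5, 13.3, 0, 0, 0, 0]]]'

```text
clock: 4.1
tool_pos: [0.5187, -0.1405, 0.1196]
orientation: [180.0, -0.1, 178.5]
force: [-0.1, -0.4, -4.0]
opening: 0.0396
gripper_force: 30.0
```

Request:
send_rows --plan '[[[-1, 1.2, 0, 0, 0, -1], [-3, 3.5, 0, 0, 0, -3], [-5, 5.8, 0, 0, 0, -5], [-7, 8.1, 0, 0, 0, -7], [-9, 10.4, 0, 0, 0, -8.5], [-11, 12.7, 0, 0, 0, -9.5], [-11.6, 13.4, 0, 0, 0, -9.5], [-11.6, 13.4, 0, 0, 0, -9.5]]]'

```text
clock: 4.77
tool_pos: [0.6382, -0.0102, 0.1194]
orientation: [180.0, -0.1, -172.0]
force: [-0.0, -0.1, -4.9]
opening: 0.0399
gripper_force: 30.0
```

Request:
send_rows --plan '[[[0, 0, 2, 0, 0, 0], [0, 0, 4, 0, 0, 0], [0, 0, 6, 0, 0, 0], [0, 0, 8, 0, 0, 0], [0, 0, 9.3, 0, 0, 0], [0, 0, 10.1, 0, 0, 0], [0, 0, 10.5, 0, 0, 0], [0, 0, 10.7, 0, 0, 0]]]'

```text
clock: 5.43
tool_pos: [0.6368, -0.0122, 0.0132]
orientation: [-180.0, -0.1, -172.1]
force: [0.6, -0.1, -3.9]
opening: 0.0397
gripper_force: 30.0
```

Request:
send_rows --plan '[[[0, 0, 0, 0, 0, 0], [0, 0, 0, 0, 0, 0], [0, 0, 0, 0, 0, 0]]]'

```text
clock: 5.68
tool_pos: [0.638, -0.0115, 0.0146]
orientation: [180.0, 0.1, -172.1]
force: [0.0, -0.3, -4.2]
opening: 0.0398
gripper_force: 30.0
```

Request:
send_rows --plan '[[[0, 0, 0.1, 0, 0, 0], [0, 0, 0.2, 0, 0, 0], [0, 0, 0.2, 0, 0, 0]]]'

```text
clock: 5.93
tool_pos: [0.6379, -0.0114, 0.0127]
orientation: [-180.0, 0.1, -172.1]
force: [-1.9, 0.8, 5.2]
opening: 0.0397
gripper_force: 30.0
```

Request:
send_rows --plan '[[[0, 0, 0, 0, 0, 0], [0, 0, 0, 0, 0, 0], [0, 0, 0, 0, 0, 0], [0, 0, 0, 0, 0, 0], [0, 0, 0, 0, 0, 0]]]' --fingers 0.65

```text
clock: 6.35
tool_pos: [0.6375, -0.0115, 0.0115]
orientation: [-180.0, 0.0, -172.1]
force: [0.4, -0.3, -0.1]
opening: 0.0568
gripper_force: 0.0
```

Request:
send_rows --plan '[[[0, 0, -0.5, 0, 0, 0], [0, 0, -1.5, 0, 0, 0], [0, 0, -3, 0, 0, 0], [0, 0, -5, 0, 0, 0], [0, 0, -7, 0, 0, 0], [0, 0, -9, 0, 0, 0], [0, 0, -11, 0, 0, 0], [0, 0, -11, 0, 0, 0]]]'

```text
clock: 7.02
tool_pos: [0.6401, -0.0113, 0.1273]
orientation: [-180.0, 0.4, -172.0]
force: [1.0, 0.7, 1.2]
opening: 0.057
gripper_force: 0.0
```

```bash
python3 -c "
from plan import *
print('stout');go([(448,-62,122,-180),(448,-62,8,-180),(448,-62,122,-180),(555,291,122,-180),(555,291,13,-180),(555,291,122,-180),
(393.5,267.5,122,-180),(393.5,267.5,8,-180),(393.5,267.5,122,-180),(611,291,122,-180),(611,291,13,-180),(611,291,122,-180)])"
```

```text
stout
[19.7, -2.4, 0.5] rz 8.0  -> [448.3 -62.3 122.3] -180.0 rows>=5
[0.0, 0.0, 11.4] rz -0.0  -> [448.3 -62.3   8.3] -180.0 rows>=3
[0.0, 0.0, -11.4] rz -0.0  -> [448.3 -62.3 122.3] -180.0 rows>=3
[-10.6, 35.3, 0.0] rz -0.0  -> [554.5 290.6 122.3] -180.0 rows>=9
[-0.0, 0.0, 10.9] rz -0.0  -> [554.5 290.6  13.3] -180.0 rows>=3
[-0.0, 0.0, -10.9] rz -0.0  -> [554.5 290.6 122.3] -180.0 rows>=3
[16.1, -2.3, 0.0] rz -0.0  -> [393.5 267.7 122.3] -180.0 rows>=4
[-0.0, -0.0, 11.4] rz -0.0  -> [393.5 267.7   8.3] -180.0 rows>=3
[-0.0, -0.0, -11.4] rz -0.0  -> [393.5 267.7 122.3] -180.0 rows>=3
[-21.7, 2.3, 0.0] rz -0.0  -> [610.5 290.6 122.3] -180.0 rows>=6
[-0.0, 0.0, 10.9] rz -0.0  -> [610.5 290.6  13.3] -180.0 rows>=3
[-0.0, 0.0, -10.9] rz -0.0  -> [610.5 290.6 122.3] -180.0 rows>=3
```

Request:
send_rows --plan '[[[3, -0.4, 0, 0, 0, 2], [7, -0.8, 0, 0, 0, 4], [11, -1.3, 0, 0, 0, 6], [15, -1.8, 0, 0, 0, 8], [18, -2.2, 0, 0, 0, 8], [19.7, -2.4, 0, 0, 0, 8], [19.7, -2.4, 0, 0, 0, 8], [19.7, -2.4, 0, 0, 0, 8]]]'

```text
clock: 7.68
tool_pos: [0.4455, -0.0625, 0.1228]
orientation: [180.0, 0.1, 179.9]
force: [-0.1, -0.4, 1.1]
opening: 0.0573
gripper_force: 0.0
```

Request:
send_rows --plan '[[[0, 0, 2, 0, 0, 0], [0, 0, 4, 0, 0, 0], [0, 0, 6, 0, 0, 0], [0, 0, 8, 0, 0, 0], [0, 0, 9.5, 0, 0, 0], [0, 0, 10.6, 0, 0, 0], [0, 0, 11.1, 0, 0, 0], [0, 0, 11.1, 0, 0, 0]]]'

```text
clock: 8.35
tool_pos: [0.4458, -0.0623, 0.0096]
orientation: [-180.0, -0.1, 179.9]
force: [0.6, 0.2, 0.8]
opening: 0.0571
gripper_force: 0.0
```

Request:
send_rows --plan '[[[0, 0, 0, 0, 0, 0], [0, 0, 0, 0, 0, 0], [0, 0, 0, 0, 0, 0], [0, 0, 0, 0, 0, 0], [0, 0, 0, 0, 0, 0], [0, 0, 0, 0, 0, 0], [0, 0, 0, 0, 0, 0], [0, 0, 0, 0, 0, 0]]]' --fingers 0

```text
clock: 9.02
tool_pos: [0.4462, -0.0622, 0.0112]
orientation: [180.0, 0.1, 179.9]
force: [-1.3, 1.1, 6.7]
opening: 0.0349
gripper_force: 30.0
```

Request:
send_rows --plan '[[[0, 0, 0, 0, 0, 0], [0, 0, -0.5, 0, 0, 0], [0, 0, -1.5, 0, 0, 0], [0, 0, -3, 0, 0, 0], [0, 0, -5, 0, 0, 0], [0, 0, -7, 0, 0, 0], [0, 0, -9, 0, 0, 0], [0, 0, -11.2, 0, 0, 0]]]'

```text
clock: 9.68
tool_pos: [0.4446, -0.0626, 0.1233]
orientation: [-180.0, -0.1, 179.9]
force: [0.4, 0.5, -2.0]
opening: 0.035
gripper_force: 30.0
```

Request:
send_rows --plan '[[[-0.5, 1.5, 0, 0, 0, 0], [-1.3, 4.3, 0, 0, 0, 0], [-2.2, 7.2, 0, 0, 0, 0], [-3.1, 10, 0, 0, 0, 0], [-4, 13, 0, 0, 0, 0], [-5, 16, 0, 0, 0, 0], [-5.5, 17.7, 0, 0, 0, 0], [-5.5, 17.7, 0, 0, 0, 0]]]'

```text
clock: 10.35
tool_pos: [0.5019, 0.1174, 0.1225]
orientation: [180.0, 0.0, -180.0]
force: [0.5, 0.2, -1.9]
opening: 0.035
gripper_force: 30.0
```

Request:
send_rows --plan '[[[-0.5, 1.5, 0, 0, 0, 0], [-1.3, 4.3, 0, 0, 0, 0], [-2.2, 7.2, 0, 0, 0, 0], [-3.1, 10, 0, 0, 0, 0], [-4, 13, 0, 0, 0, 0], [-5, 16, 0, 0, 0, 0], [-5.5, 17.7, 0, 0, 0, 0], [-5.5, 17.7, 0, 0, 0, 0]]]'

```text
clock: 11.02
tool_pos: [0.5569, 0.2942, 0.122]
orientation: [-180.0, 0.0, -180.0]
force: [-0.1, 1.1, -1.7]
opening: 0.0349
gripper_force: 30.0
```

Request:
send_rows --plan '[[[0, 0, 2, 0, 0, 0], [0, 0, 4, 0, 0, 0], [0, 0, 6, 0, 0, 0], [0, 0, 8, 0, 0, 0], [0, 0, 9.3, 0, 0, 0], [0, 0, 10, 0, 0, 0], [0, 0, 10.5, 0, 0, 0], [0, 0, 10.5, 0, 0, 0]]]'

```text
clock: 11.68
tool_pos: [0.5558, 0.2907, 0.0169]
orientation: [-179.9, -0.1, 179.9]
force: [1.0, 0.3, -1.8]
opening: 0.0348
gripper_force: 30.0
```

Request:
send_rows --plan '[[[0, 0, 0.1, 0, 0, 0], [0, 0, 0.2, 0, 0, 0], [0, 0, 0.2, 0, 0, 0]]]'

```text
clock: 11.93
tool_pos: [0.5564, 0.2917, 0.0163]
orientation: [180.0, 0.1, 179.9]
force: [-0.2, 0.4, -1.1]
opening: 0.035
gripper_force: 30.0
```

Request:
send_rows --plan '[[[0, 0, 0.1, 0, 0, 0], [0, 0, 0.2, 0, 0, 0], [0, 0, 0.2, 0, 0, 0]]]'

```text
clock: 12.18
tool_pos: [0.5565, 0.2918, 0.0153]
orientation: [180.0, 0.1, 179.9]
force: [-3.7, -1.1, 9.6]
opening: 0.0352
gripper_force: 30.0
```

Request:
send_rows --plan '[[[0, 0, 0, 0, 0, 0], [0, 0, 0, 0, 0, 0], [0, 0, 0, 0, 0, 0], [0, 0, 0, 0, 0, 0], [0, 0, 0, 0, 0, 0]]]' --fingers 0.6

```text
clock: 12.6
tool_pos: [0.5561, 0.2914, 0.0135]
orientation: [-180.0, -0.0, 179.9]
force: [-0.1, 0.8, -0.7]
opening: 0.052
gripper_force: 0.0
```

Request:
send_rows --plan '[[[0, 0, -0.5, 0, 0, 0], [0, 0, -1.5, 0, 0, 0], [0, 0, -3, 0, 0, 0], [0, 0, -5, 0, 0, 0], [0, 0, -7, 0, 0, 0], [0, 0, -9, 0, 0, 0], [0, 0, -11, 0, 0, 0], [0, 0, -11, 0, 0, 0]]]'

```text
clock: 13.27
tool_pos: [0.5583, 0.2929, 0.1292]
orientation: [179.8, 0.4, 180.0]
force: [1.1, 1.2, 1.1]
opening: 0.0529
gripper_force: 0.0
```

Request:
send_rows --plan '[[[3, -0.4, 0, 0, 0, 0], [6, -0.8, 0, 0, 0, 0], [9, -1.3, 0, 0, 0, 0], [12, -1.8, 0, 0, 0, 0], [15, -2.2, 0, 0, 0, 0], [16.2, -2.3, 0, 0, 0, 0], [16.2, -2.3, 0, 0, 0, 0], [16.2, -2.3, 0, 0, 0, 0]]]'

```text
clock: 13.93
tool_pos: [0.3943, 0.2694, 0.1246]
orientation: [179.9, 0.1, -180.0]
force: [0.6, 0.6, 0.5]
opening: 0.0527
gripper_force: 0.0
```

Request:
send_rows --plan '[[[0, 0, 2, 0, 0, 0], [0, 0, 4, 0, 0, 0], [0, 0, 6, 0, 0, 0], [0, 0, 8, 0, 0, 0], [0, 0, 9.5, 0, 0, 0], [0, 0, 10.6, 0, 0, 0], [0, 0, 11.2, 0, 0, 0], [0, 0, 11.4, 0, 0, 0]]]'

```text
clock: 14.6
tool_pos: [0.3947, 0.2685, 0.0085]
orientation: [-179.9, -0.0, 179.9]
force: [-0.4, 0.9, 0.1]
opening: 0.0524
gripper_force: 0.0
```

Request:
send_rows --plan '[[[0, 0, 0, 0, 0, 0], [0, 0, 0, 0, 0, 0], [0, 0, 0, 0, 0, 0], [0, 0, 0, 0, 0, 0], [0, 0, 0, 0, 0, 0], [0, 0, 0, 0, 0, 0], [0, 0, 0, 0, 0, 0], [0, 0, 0, 0, 0, 0]]]' --fingers 0

```text
clock: 15.27
tool_pos: [0.3943, 0.269, 0.0102]
orientation: [180.0, 0.0, 179.9]
force: [-0.6, -0.7, 6.8]
opening: 0.0249
gripper_force: 30.0
```

Request:
send_rows --plan '[[[0, 0, 0, 0, 0, 0], [0, 0, -0.5, 0, 0, 0], [0, 0, -1.5, 0, 0, 0], [0, 0, -3, 0, 0, 0], [0, 0, -5, 0, 0, 0], [0, 0, -7, 0, 0, 0], [0, 0, -9, 0, 0, 0], [0, 0, -11.4, 0, 0, 0]]]'

```text
clock: 15.93
tool_pos: [0.3934, 0.268, 0.1241]
orientation: [-179.9, -0.1, 179.9]
force: [0.6, 1.0, -1.9]
opening: 0.0248
gripper_force: 30.0
```

Request:
send_rows --plan '[[[-2, 0.2, 0, 0, 0, 0], [-5, 0.5, 0, 0, 0, 0], [-8.5, 0.9, 0, 0, 0, 0], [-12, 1.3, 0, 0, 0, 0], [-15.5, 1.7, 0, 0, 0, 0], [-19, 2, 0, 0, 0, 0], [-21.7, 2.3, 0, 0, 0, 0], [-21.7, 2.3, 0, 0, 0, 0]]]'

```text
clock: 16.6
tool_pos: [0.6152, 0.2912, 0.1223]
orientation: [-180.0, 0.0, 179.8]
force: [-0.1, 0.1, -0.1]
opening: 0.0253
gripper_force: 30.0
```

Request:
send_rows --plan '[[[0, 0, 2, 0, 0, 0], [0, 0, 4, 0, 0, 0], [0, 0, 6, 0, 0, 0], [0, 0, 8, 0, 0, 0], [0, 0, 9.3, 0, 0, 0], [0, 0, 10, 0, 0, 0], [0, 0, 10.6, 0, 0, 0], [0, 0, 10.6, 0, 0, 0]]]'

```text
clock: 17.27
tool_pos: [0.6107, 0.2912, 0.0168]
orientation: [-180.0, -0.1, 179.9]
force: [-0.1, 0.6, -0.3]
opening: 0.0251
gripper_force: 30.0
```

Request:
send_rows --plan '[[[0, 0, 0.1, 0, 0, 0], [0, 0, 0.2, 0, 0, 0], [0, 0, 0.2, 0, 0, 0]]]'

```text
clock: 17.52
tool_pos: [0.6115, 0.2917, 0.0164]
orientation: [180.0, 0.1, 179.9]
force: [0.0, -0.1, -0.6]
opening: 0.0255
gripper_force: 30.0
```

Request:
send_rows --plan '[[[0, 0, 0.1, 0, 0, 0], [0, 0, 0.2, 0, 0, 0], [0, 0, 0.2, 0, 0, 0]]]'

```text
clock: 17.77
tool_pos: [0.6114, 0.2916, 0.0142]
orientation: [180.0, 0.0, 179.9]
force: [-1.2, -0.7, 2.9]
opening: 0.025
gripper_force: 30.0
```

Request:
send_rows --plan '[[[0, 0, 0, 0, 0, 0], [0, 0, 0, 0, 0, 0], [0, 0, 0, 0, 0, 0], [0, 0, 0, 0, 0, 0], [0, 0, 0, 0, 0, 0]]]' --fingers 0.5

```text
clock: 18.18
tool_pos: [0.6111, 0.2913, 0.0135]
orientation: [-180.0, -0.0, 179.9]
force: [-0.5, 0.9, 0.1]
opening: 0.0431
gripper_force: 0.0
```

Request:
send_rows --plan '[[[0, 0, -0.5, 0, 0, 0], [0, 0, -1.5, 0, 0, 0], [0, 0, -3, 0, 0, 0], [0, 0, -5, 0, 0, 0], [0, 0, -7, 0, 0, 0], [0, 0, -9, 0, 0, 0], [0, 0, -11, 0, 0, 0], [0, 0, -11, 0, 0, 0]]]'

```text
clock: 18.85
tool_pos: [0.6135, 0.2927, 0.1297]
orientation: [179.8, 0.4, 180.0]
force: [0.4, -0.4, 1.1]
opening: 0.0438
gripper_force: 0.0
```

```bash
python3 - <<'E'
from plan import *
c=np.array([585,-301.]);u=np.array([.078,.997])
a=c+49*u;b=c-49*u; print(a,b)
go([(416.5,153.5,124,-189),(416.5,153.5,3,-189),(416.5,153.5,124,-189),(*b,124,-94.5),(*b,7,-94.5),(*b,124,-94.5),
(456.5,54.7,124,-157.5),(456.5,54.7,3,-157.5),(456.5,54.7,124,-157.5),(*a,124,-94.5),(*a,7,-94.5)])
E
```

```text
[ 588.822 -252.147] [ 581.178 -349.853]
[19.7, -13.9, 0.6] rz 9.0  -> [416.4 153.8 123.7] -189.0 rows>=6
[-0.0, -0.0, 12.1] rz -0.0  -> [416.4 153.8   2.7] -189.0 rows>=3
[-0.0, -0.0, -12.1] rz -0.0  -> [416.4 153.8 123.7] -189.0 rows>=3
[-24.2, -47.2, -0.0] rz -94.5  -> [ 581.2 -350.3  123.7] -94.5 rows>=14
[-0.0, 0.0, 11.7] rz -0.0  -> [ 581.2 -350.3    6.7] -94.5 rows>=3
[-0.0, 0.0, -11.7] rz -0.0  -> [ 581.2 -350.3  123.7] -94.5 rows>=3
[-39.4, 15.6, -0.0] rz 63.0  -> [456.9  54.8 123.7] -157.5 rows>=11
[0.0, 0.0, 12.1] rz -0.0  -> [456.9  54.8   2.7] -157.5 rows>=3
[0.0, 0.0, -12.1] rz -0.0  -> [456.9  54.8 123.7] -157.5 rows>=3
[-0.5, -33.4, -0.0] rz -63.0  -> [ 589.1 -252.   123.7] -94.5 rows>=9
[0.0, 0.0, 11.7] rz -0.0  -> [ 589.1 -252.     6.7] -94.5 rows>=3
```

Request:
send_rows --plan '[[[3, -2.1, 0, 0, 0, 2], [6, -4.2, 0, 0, 0, 4], [9, -6.3, 0, 0, 0, 6], [12, -8.4, 0, 0, 0, 8], [15, -10.5, 0, 0, 0, 9], [18, -12.6, 0, 0, 0, 9], [19.5, -13.8, 0, 0, 0, 9], [19.5, -13.8, 0, 0, 0, 9]]]'

```text
clock: 19.52
tool_pos: [0.4127, 0.151, 0.1243]
orientation: [180.0, -0.0, 170.9]
force: [-0.1, -0.6, -0.1]
opening: 0.0434
gripper_force: 0.0
```

Request:
send_rows --plan '[[[0, 0, 2, 0, 0, 0], [0, 0, 4, 0, 0, 0], [0, 0, 6, 0, 0, 0], [0, 0, 7, 0, 0, 0], [0, 0, 8, 0, 0, 0], [0, 0, 8, 0, 0, 0], [0, 0, 8, 0, 0, 0], [0, 0, 8, 0, 0, 0]]]'

```text
clock: 20.18
tool_pos: [0.4165, 0.1541, 0.0443]
orientation: [180.0, 0.0, 170.9]
force: [-1.0, -0.6, 0.2]
opening: 0.0439
gripper_force: 0.0
```

```bash
python3 - <<'E'
from h import *
from plant import ctrl
print(ctrl.get_obs()["tool_pos"],ctrl.get_obs()["orientation"])
s=ctrl.snapshot("scene")["img"]
cv2.imwrite("pics/d.png",cv2.resize(cv2.convertScaleAbs(s[150:360,130:410,::-1],alpha=1.4),(800,600),interpolation=cv2.INTER_CUBIC))
E
```

```text
[0.41651656 0.15414246 0.04433899] [1.79954319e+02 4.59940622e-02 1.70927361e+02]
```

View pics/d.png

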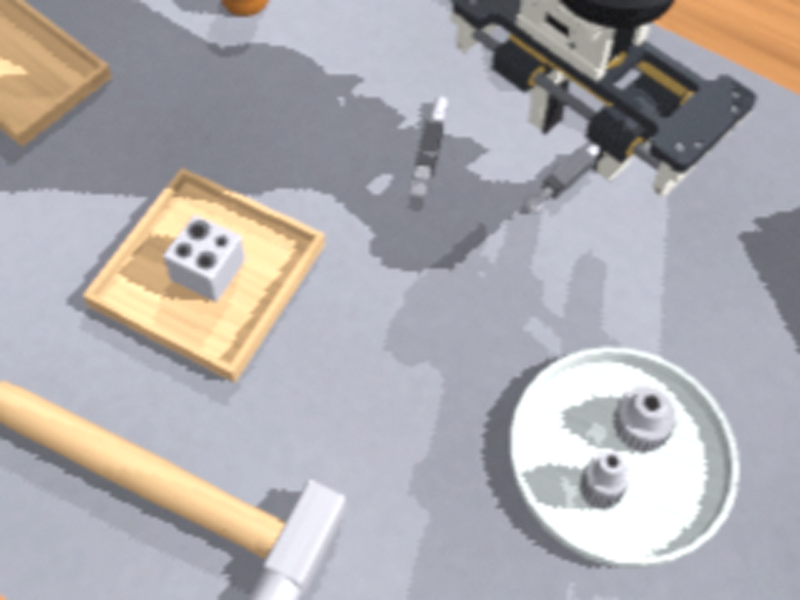

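The block sits in the square tray (crop 205,255) and both collets stand upright in the dish (645,415 and 605,480). The fingers are above the ball punch, so I'll grasp it next.

Request:
send_rows --plan '[[[0, 0, 1, 0, 0, 0], [0, 0, 2, 0, 0, 0], [0, 0, 3, 0, 0, 0], [0, 0, 3.5, 0, 0, 0], [0, 0, 4, 0, 0, 0], [0, 0, 4, 0, 0, 0]]]'

```text
clock: 20.73
tool_pos: [0.4158, 0.1536, 0.0033]
orientation: [-180.0, -0.0, 170.9]
force: [0.6, 0.3, -0.4]
opening: 0.0437
gripper_force: 0.0
```

Request:
send_rows --plan '[[[0, 0, 0, 0, 0, 0], [0, 0, 0, 0, 0, 0], [0, 0, 0, 0, 0, 0], [0, 0, 0, 0, 0, 0], [0, 0, 0, 0, 0, 0], [0, 0, 0, 0, 0, 0], [0, 0, 0, 0, 0, 0], [0, 0, 0, 0, 0, 0]]]' --fingers 0

```text
clock: 21.4
tool_pos: [0.416, 0.1537, 0.0038]
orientation: [180.0, 0.0, 170.9]
force: [-0.9, 0.3, 5.2]
opening: 0.0138
gripper_force: 30.0
```

Request:
send_rows --plan '[[[0, 0, 0, 0, 0, 0], [0, 0, -0.5, 0, 0, 0], [0, 0, -1.5, 0, 0, 0], [0, 0, -3, 0, 0, 0], [0, 0, -5, 0, 0, 0], [0, 0, -7, 0, 0, 0], [0, 0, -9, 0, 0, 0], [0, 0, -12, 0, 0, 0]]]'

```text
clock: 22.07
tool_pos: [0.4146, 0.1527, 0.1233]
orientation: [-179.9, -0.1, 170.9]
force: [0.5, 0.6, -1.7]
opening: 0.0134
gripper_force: 30.0
```

Request:
send_rows --plan '[[[-1, -2, 0, 0, 0, 0], [-2.7, -5.3, 0, 0, 0, 0], [-4.5, -8.8, 0, 0, 0, 0], [-6.3, -12.3, 0, 0, 0, 0], [-8.1, -15.8, 0, 0, 0, 0], [-9.9, -19.3, 0, 0, 0, 0], [-11.3, -22, 0, 0, 0, 0], [-12.1, -23.6, 0, 0, 0, 0]]]'

```text
clock: 22.73
tool_pos: [0.4984, -0.1013, 0.1235]
orientation: [-180.0, -0.0, 170.8]
force: [0.0, 0.6, -0.8]
opening: 0.0136
gripper_force: 30.0
```

Request:
send_rows --plan '[[[-1, -2, 0, 0, 0, -5], [-2.7, -5.3, 0, 0, 0, -11], [-4.5, -8.8, 0, 0, 0, -17], [-6.3, -12.3, 0, 0, 0, -23], [-8.1, -15.8, 0, 0, 0, -29], [-9.9, -19.3, 0, 0, 0, -35], [-11.3, -22, 0, 0, 0, -41], [-12.1, -23.6, 0, 0, 0, -47]]]'

```text
clock: 23.4
tool_pos: [0.5804, -0.3539, 0.1228]
orientation: [180.0, -0.0, -141.9]
force: [-0.0, 0.0, 0.0]
opening: 0.0137
gripper_force: 30.0
```

Request:
send_rows --plan '[[[0, 0, 0, 0, 0, -7], [0, 0, 0, 0, 0, -14], [0, 0, 0, 0, 0, -21], [0, 0, 0, 0, 0, -28], [0, 0, 0, 0, 0, -35], [0, 0, 0, 0, 0, -42], [0, 0, 0, 0, 0, -47.5], [0, 0, 0, 0, 0, -47.5]]]'

```text
clock: 24.07
tool_pos: [0.58, -0.3505, 0.1233]
orientation: [180.0, 0.0, -94.3]
force: [-0.4, -1.2, -1.2]
opening: 0.0135
gripper_force: 30.0
```

Request:
send_rows --plan '[[[0, 0, 2, 0, 0, 0], [0, 0, 4, 0, 0, 0], [0, 0, 5, 0, 0, 0], [0, 0, 6, 0, 0, 0], [0, 0, 6, 0, 0, 0], [0, 0, 6, 0, 0, 0], [0, 0, 6, 0, 0, 0], [0, 0, 6, 0, 0, 0]]]'

```text
clock: 24.73
tool_pos: [0.581, -0.3509, 0.0647]
orientation: [-179.9, -0.0, -94.6]
force: [-0.4, -0.2, -0.6]
opening: 0.0134
gripper_force: 30.0
```

```bash
python3 - <<'E'
from h import *
from plant import ctrl
print(ctrl.get_obs()["tool_pos"],ctrl.get_obs()["orientation"])
S=ctrl.snapshot("scene");s=S["img"]
crop(cv2.convertScaleAbs(s,alpha=1.5),70,70,230,210,5,"pics/e.png")
# tray outline from the scene view in the initial picture
i=np.load("scene0.npz");hsv=cv2.cvtColor(i["img"],cv2.COLOR_RGB2HSV)
m=cv2.inRange(hsv,(8,70,60),(28,255,255));w=np.zeros_like(m);w[128:204,78:172]=1;m*=w
c=max(cv2.findContours(m,0,2)[0],key=cv2.contourArea)
print(cv2.boundingRect(c),cv2.minAreaRect(np.array([ray(i,q,.016)*1000 for q in c[:,0]],np.float32)))
E
```

```text
[ 0.58103396 -0.35091227  0.06470809] [-1.79907544e+02 -3.03261606e-02 -9.45921755e+01]
(81, 132, 88, 69) ((587.5087280273438, -296.8378601074219), (218.97604370117188, 95.62329864501953), 85.34959411621094)
```

View pics/e.png

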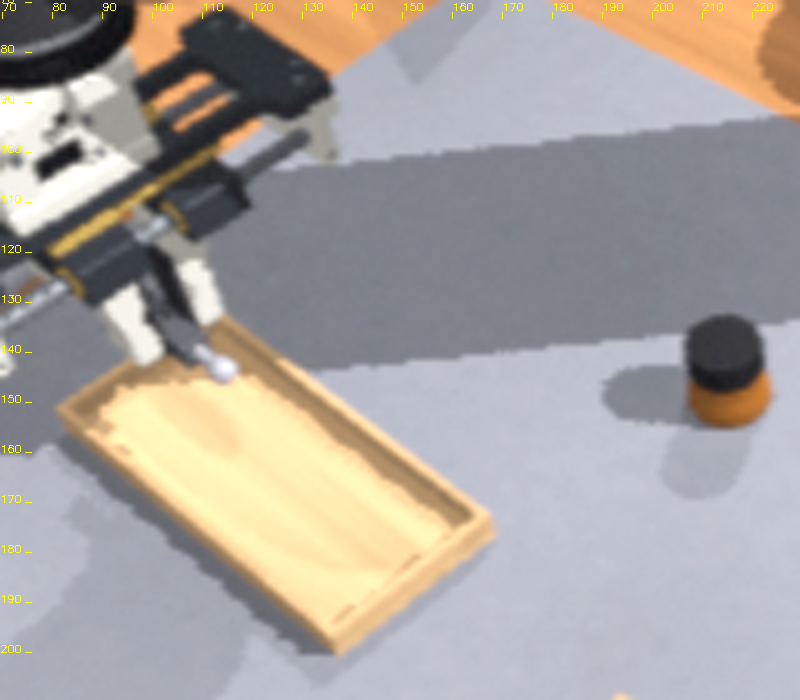

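The scene crop shows the ball punch held above the far end of the long tray with its ball pointing inward (225,368). I'll check the tray ends from the rim corners.

```bash
python3 - <<'E'
from h import *
i=np.load("scene0.npz")
P=[(ray(i,(70+x/5-.5,70+y/5-.5),.016)*1000) for x,y in((57,406),(225,316),(494,517),(335,638))]
print(np.round(P,1).tolist(),np.mean(P,0))
t=np.load("top0.npz")
P=[(ray(t,((x+.5)/1.5625-.5,(y+.5)/1.5625-.5),.016)*1000) for x,y in((520,203),(656,210),(655,270),(518,263))]
print(np.round(P,1).tolist(),np.mean(P,0))
E
```

```text
[[621.0, -410.0], [532.2, -391.1], [547.2, -192.1], [638.2, -199.9]] [ 584.64922826 -298.27273717]
[[642.2, -199.8], [629.0, -412.9], [531.9, -401.8], [544.4, -191.9]] [ 586.89294406 -301.58537105]
```

Request:
send_rows --plan '[[[-0.1, 0, 1, 0, 0, 0], [-0.1, 0, 2, 0, 0, 0], [-0.1, 0, 3, 0, 0, 0], [-0.1, 0, 4, 0, 0, 0], [-0.1, 0, 4.8, 0, 0, 0], [-0.1, 0, 5.2, 0, 0, 0], [-0.1, 0, 5.4, 0, 0, 0], [-0.1, 0, 5.4, 0, 0, 0]]]'

```text
clock: 25.45
tool_pos: [0.5801, -0.3496, 0.0088]
orientation: [179.9, 0.0, -94.6]
force: [-0.6, -0.5, -0.5]
opening: 0.0133
gripper_force: 30.0
```

Request:
send_rows --plan '[[[0, 0, 0.1, 0, 0, 0], [0, 0, 0.2, 0, 0, 0], [0, 0, 0.2, 0, 0, 0]]]'

```text
clock: 25.7
tool_pos: [0.5807, -0.3498, 0.0079]
orientation: [-180.0, -0.0, -94.6]
force: [0.5, -0.8, -0.2]
opening: 0.0134
gripper_force: 30.0
```

Request:
send_rows --plan '[[[0, 0, 0.1, 0, 0, 0], [0, 0, 0.1, 0, 0, 0]]]'

```text
clock: 25.87
tool_pos: [0.5807, -0.3498, 0.0079]
orientation: [-179.9, -0.0, -94.6]
force: [-1.8, 1.7, 4.9]
opening: 0.0134
gripper_force: 30.0
```

Request:
send_rows --plan '[[[0, 0, 0, 0, 0, 0], [0, 0, 0, 0, 0, 0], [0, 0, 0, 0, 0, 0], [0, 0, 0, 0, 0, 0], [0, 0, 0, 0, 0, 0]]]' --fingers 0.3

```text
clock: 26.28
tool_pos: [0.5804, -0.3497, 0.0065]
orientation: [180.0, -0.0, -94.6]
force: [-0.3, -0.5, -0.5]
opening: 0.0263
gripper_force: 0.0
```

Request:
send_rows --plan '[[[0, 0, -0.5, 0, 0, 0], [0, 0, -1.5, 0, 0, 0], [0, 0, -3, 0, 0, 0], [0, 0, -5, 0, 0, 0], [0, 0, -7, 0, 0, 0], [0, 0, -9, 0, 0, 0], [0, 0, -11, 0, 0, 0], [0, 0, -11.7, 0, 0, 0]]]'

```text
clock: 26.95
tool_pos: [0.582, -0.3505, 0.1282]
orientation: [-179.7, -0.1, -94.6]
force: [0.7, -1.0, 0.7]
opening: 0.0263
gripper_force: 0.0
```

```bash
python3 - <<'E'
from plan import *
c=np.array([585.5,-300.]);u=np.array([.078,.997]);a=c+49*u
go([(456.5,54.7,124,-157.5),(456.5,54.7,3,-157.5),(456.5,54.7,124,-157.5),(*a,124,-94.5),(*a,7,-94.5)],start=(580.7,-349.8,124,-94.5))
E
```

```text
[-39.4, 15.6, 0.0] rz 63.0  -> [456.1  55.2 124. ] -157.5 rows>=11
[-0.0, -0.1, 12.1] rz 0.0  -> [456.5  54.3   3. ] -157.5 rows>=3
[-0.0, 0.0, -12.1] rz 0.0  -> [456.5  54.3 124. ] -157.5 rows>=3
[-0.6, -33.3, 0.0] rz -63.0  -> [ 589.5 -251.1  124. ] -94.5 rows>=9
[0.0, 0.0, 11.7] rz 0.0  -> [ 589.5 -251.1    7. ] -94.5 rows>=3
```

Request:
send_rows --plan '[[[-2, 0.8, 0, 0, 0, 0], [-5, 2, 0, 0, 0, 0], [-8, 3.2, 0, 0, 0, 0], [-11, 4.4, 0, 0, 0, 0], [-14, 5.5, 0, 0, 0, 0], [-17, 6.7, 0, 0, 0, 0], [-19.7, 7.8, 0, 0, 0, 0], [-19.7, 7.8, 0, 0, 0, 0]]]' --fingers 0.5

```text
clock: 27.62
tool_pos: [0.5169, -0.1437, 0.1243]
orientation: [-180.0, 0.1, -94.5]
force: [-0.5, -0.1, -0.4]
opening: 0.0437
gripper_force: 0.0
```

Request:
send_rows --plan '[[[-2, 0.8, 0, 0, 0, 7], [-5, 2, 0, 0, 0, 14], [-8, 3.2, 0, 0, 0, 21], [-11, 4.4, 0, 0, 0, 28], [-14, 5.5, 0, 0, 0, 35], [-17, 6.7, 0, 0, 0, 42], [-19.7, 7.8, 0, 0, 0, 49], [-19.7, 7.8, 0, 0, 0, 55]]]'

```text
clock: 28.28
tool_pos: [0.4559, 0.0586, 0.1243]
orientation: [180.0, 0.1, -148.2]
force: [0.5, -0.2, 0.6]
opening: 0.0438
gripper_force: 0.0
```

Request:
send_rows --plan '[[[0, 0, 2, 0, 0, 6], [0, 0, 4, 0, 0, 8], [0, 0, 6, 0, 0, 8], [0, 0, 7, 0, 0, 8], [0, 0, 8, 0, 0, 8], [0, 0, 8, 0, 0, 8], [0, 0, 8, 0, 0, 8], [0, 0, 8, 0, 0, 8]]]'

```text
clock: 28.95
tool_pos: [0.4569, 0.0557, 0.0443]
orientation: [-180.0, 0.0, -156.0]
force: [-0.4, -0.5, -0.4]
opening: 0.0441
gripper_force: 0.0
```

Request:
send_rows --plan '[[[0, 0, 1, 0, 0, 0], [0, 0, 2, 0, 0, 0], [0, 0, 3, 0, 0, 0], [0, 0, 3.5, 0, 0, 0], [0, 0, 4, 0, 0, 0], [0, 0, 4, 0, 0, 0]]]'

```text
clock: 29.45
tool_pos: [0.4564, 0.0555, 0.0033]
orientation: [180.0, -0.0, -156.0]
force: [-0.4, -0.4, -0.2]
opening: 0.044
gripper_force: 0.0
```

Request:
send_rows --plan '[[[0, 0, 0, 0, 0, 0], [0, 0, 0, 0, 0, 0], [0, 0, 0, 0, 0, 0], [0, 0, 0, 0, 0, 0], [0, 0, 0, 0, 0, 0], [0, 0, 0, 0, 0, 0], [0, 0, 0, 0, 0, 0], [0, 0, 0, 0, 0, 0]]]' --fingers 0

```text
clock: 30.12
tool_pos: [0.4566, 0.0556, 0.0038]
orientation: [-180.0, 0.0, -156.0]
force: [-0.4, -0.9, 4.8]
opening: 0.0138
gripper_force: 30.0
```

Request:
send_rows --plan '[[[0, 0, 0, 0, 0, 0], [0, 0, -0.5, 0, 0, 0], [0, 0, -1.5, 0, 0, 0], [0, 0, -3, 0, 0, 0], [0, 0, -5, 0, 0, 0], [0, 0, -7, 0, 0, 0], [0, 0, -9, 0, 0, 0], [0, 0, -12, 0, 0, 0]]]'

```text
clock: 30.78
tool_pos: [0.4549, 0.0549, 0.1232]
orientation: [180.0, -0.2, -156.1]
force: [0.1, 0.8, 0.1]
opening: 0.0135
gripper_force: 30.0
```

Request:
send_rows --plan '[[[0, -1.5, 0, 0, 0, 0], [0, -4, 0, 0, 0, 0], [0, -7, 0, 0, 0, 0], [0.1, -10, 0, 0, 0, 0], [0.1, -13, 0, 0, 0, 0], [0.1, -15.5, 0, 0, 0, 0], [0.1, -16.7, 0, 0, 0, 0], [0.1, -16.7, 0, 0, 0, 0]]]'

```text
clock: 31.45
tool_pos: [0.5237, -0.0993, 0.1232]
orientation: [180.0, -0.0, -156.2]
force: [0.6, 0.5, -0.7]
opening: 0.0139
gripper_force: 30.0
```

Request:
send_rows --plan '[[[0, -1.5, 0, 0, 0, -5], [0, -4, 0, 0, 0, -11], [0, -7, 0, 0, 0, -18], [0.1, -10, 0, 0, 0, -25], [0.1, -13, 0, 0, 0, -32], [0.1, -15.5, 0, 0, 0, -39], [0.2, -16.7, 0, 0, 0, -45], [0.2, -16.7, 0, 0, 0, -50]]]'

```text
clock: 32.12
tool_pos: [0.5897, -0.2521, 0.1229]
orientation: [179.9, -0.0, -105.8]
force: [0.4, 0.3, -0.7]
opening: 0.014
gripper_force: 30.0
```

Request:
send_rows --plan '[[[0, 0, 2, 0, 0, -6], [0, 0, 4, 0, 0, -11.5], [0, 0, 5, 0, 0, -11.5], [0, 0, 6, 0, 0, -11.5], [0, 0, 6, 0, 0, -11.5], [0, 0, 6, 0, 0, -11.5], [0, 0, 6, 0, 0, -11.5], [0, 0, 6, 0, 0, -11.5]]]'

```text
clock: 32.78
tool_pos: [0.5901, -0.2508, 0.0647]
orientation: [-179.9, -0.0, -94.6]
force: [0.8, 0.3, -0.1]
opening: 0.0135
gripper_force: 30.0
```

```bash
python3 - <<'E'
from h import *
from plant import ctrl
print(ctrl.get_obs()["tool_pos"],ctrl.get_obs()["orientation"])
S=ctrl.snapshot("scene");s=S["img"]
crop(cv2.convertScaleAbs(s,alpha=1.5),70,90,230,210,5,"pics/f.png")
E
```

```text
[ 0.59014163 -0.25082639  0.06469948] [-1.79902946e+02 -1.38952266e-02 -9.45568791e+01]
```

View pics/f.png

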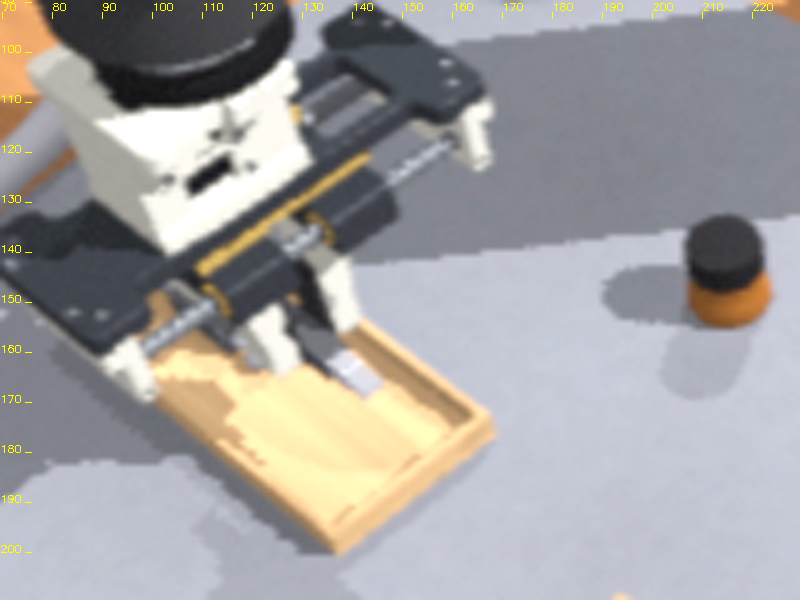

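The chisel is held over the near end of the tray, blade tip at crop (365,382). I'll check the tip's y and the ball's y.

```bash
python3 - <<'E'
from h import *
i=np.load("scene0.npz")
q=lambda x,y,z:(ray(i,(70+x/5-.5,90+y/5-.5),z)*1000).round(1)
print("tip",q(370,385,.067), "inner end", q(470,418,.016), "ball?",q(245,350,.011))
E
```

```text
tip [ 591.3 -210.2] inner end [ 554.1 -200.5] ball? [ 584.5 -320. ]
```

Request:
send_rows --plan '[[[0, 0, 1, 0, 0, 0], [0, 0, 2, 0, 0, 0], [0, 0, 3, 0, 0, 0], [0, 0, 3, 0, 0, 0]]]'

```text
clock: 33.17
tool_pos: [0.5875, -0.2504, 0.0305]
orientation: [179.8, 0.0, -94.6]
force: [-0.5, -0.3, -0.8]
opening: 0.014
gripper_force: 30.0
```

Request:
send_rows --plan '[[[-0.2, 0, 0.3, 0, 0, 0], [-0.4, 0, 0.8, 0, 0, 0], [-0.4, 0, 1.4, 0, 0, 0], [-0.4, 0, 1.9, 0, 0, 0], [-0.4, 0, 2.3, 0, 0, 0], [-0.4, 0, 2.5, 0, 0, 0], [-0.4, 0, 2.6, 0, 0, 0], [-0.4, 0, 2.6, 0, 0, 0]]]'

```text
clock: 33.83
tool_pos: [0.5902, -0.2473, 0.0086]
orientation: [-179.9, -0.0, -94.5]
force: [-1.6, -0.3, 8.1]
opening: 0.0135
gripper_force: 30.0
```

Request:
send_rows --plan '[[[0, 0, 0.1, 0, 0, 0], [0, 0, 0.1, 0, 0, 0]]]'

```text
clock: 34.0
tool_pos: [0.5902, -0.2474, 0.0085]
orientation: [-179.9, -0.1, -94.5]
force: [-5.1, 1.2, 15.0]
opening: 0.014
gripper_force: 30.0
```

Request:
send_rows --plan '[[[0, 0, 0, 0, 0, 0], [0, 0, 0, 0, 0, 0], [0, 0, 0, 0, 0, 0], [0, 0, 0, 0, 0, 0], [0, 0, 0, 0, 0, 0]]]' --fingers 0.3

```text
clock: 34.42
tool_pos: [0.5895, -0.2468, 0.0062]
orientation: [180.0, 0.0, -94.5]
force: [-0.2, -0.2, 0.1]
opening: 0.026
gripper_force: 0.0
```

Request:
send_rows --plan '[[[0, 0, -0.5, 0, 0, 0], [0, 0, -1.5, 0, 0, 0], [0, 0, -3, 0, 0, 0], [0, 0, -6, 0, 0, 0], [0, 0, -9, 0, 0, 0], [0, 0, -12, 0, 0, 0], [0, 0, -14, 0, 0, 0], [0, 0, -15, 0, 0, 0]]]'

```text
clock: 35.08
tool_pos: [0.5913, -0.2473, 0.1613]
orientation: [-179.7, -0.1, -94.5]
force: [0.7, -0.3, 0.8]
opening: 0.0263
gripper_force: 0.0
```

Request:
send_rows --plan '[[[3, 0, 0, 0, 0, 0], [6, 0, 0, 0, 0, 0], [10, 0, 0, 0, 0, 0], [14, 0, 0, 0, 0, 0], [18, 0, 0, 0, 0, 0], [22, 0, 0, 0, 0, 0], [24, 0, 0, 0, 0, 0], [24, 0, 0, 0, 0, 0]]]'

```text
clock: 35.75
tool_pos: [0.5689, -0.4904, 0.1552]
orientation: [179.9, 0.0, -94.8]
force: [0.8, 1.1, 0.0]
opening: 0.0263
gripper_force: 0.0
```

```bash
python3 - <<'E'
from h import *
from plant import ctrl
A=ctrl.snapshot("top")["img"];B=ctrl.snapshot("scene")["img"]
a=cv2.resize(A[95:255,90:430],(800,376),interpolation=cv2.INTER_CUBIC)[:300]
b=cv2.resize(B[90:350,60:410],(400,297),interpolation=cv2.INTER_CUBIC);c=cv2.resize(B[115:215,70:200],(400,297),interpolation=cv2.INTER_CUBIC)
cv2.imwrite("pics/g.png",np.vstack([a,np.hstack([b,c])])[:,:,::-1])
E
```

```text
(no output)
```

View pics/g.png

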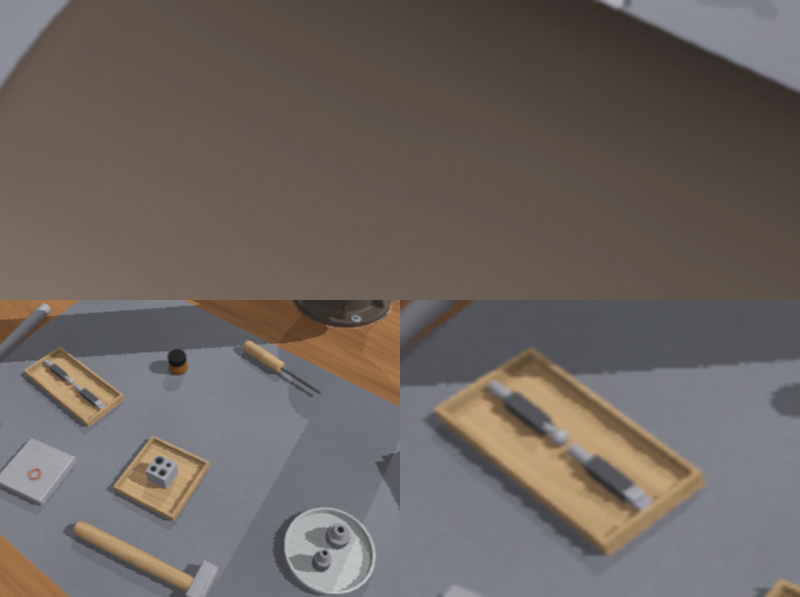

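The final scene view shows both punches flat and end to end in the long tray (crop 525,412 and 610,478). The block is in its tray (162,470), both collets stand in the dish, and the jar hasn't moved (177,361). I'm handing it in.

```bash
python3 -c "
from plant import ctrl
print(ctrl.close_job())"
```

```text
the job is handed in; nothing more can be done
None
```

All five tools were placed where they belong, the jar looked unmoved in the last picture, and the job was handed in at about 36 s of robot time; no verdict came back.

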